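Move the row of last units from the cut cartons to the display rack, in the same order

ROBOT

A 7-joint arm with a two-finger parallel gripper is mounted at the origin on the work surface. World frame = base frame: x ahead of the robot, y to its left, z up, the work surface at z = 0. Lengths are in m, angles in degrees, forces in N, time in s.
With the tool pointing down it reaches from about 0.425 to 0.875 m from the base axis. Payload 4.7 kg.
Tool frame: the origin (TCP) lies on the centre line of the jaws, within the pads' length; the fingertips stand 25 mm ahead of it and the grasp point (between the pads) lies 6 mm ahead of it; z points along the fingers, y is the direction in which the jaws open and shut (so a half turn about z gives the same grasp; the last joint's range is limited). The gripper opens to 87 mm and grips with 3 to 60 N. Pads are 19 mm wide; open, the fingers measure 117 mm over their backs; the gripper's body (75 mm by 190 mm) begins 51 mm behind the grasp point.
Start: joints at [76.496, 18.392, -4.016, 83.108, 1.295, 78.541, -3.26], TCP at [0.161, -0.63, 0.248] pointing down, gripper open.
Joint ranges: [-163.93, 163.93], [-17.29, 119.83], [-79.2, 71.16], [3.27, 140.29], [-89.18, 269.18], [5.43, 117.66], [-154.24, 154.24]. Speed limits (degrees/s): [147.25, 147.25, 180, 180, 180, 180, 180].

INTERFACE

Orientations are given as [roll, pitch, yaw] about the fixed x, y, z axes, in that order (R = Rz(yaw) Ry(pitch) Rx(roll)).
In Python, from cell import env gives the robot as it stands.
- The arm moves only by the shell command python3 -m creep 'ROWS' [OPENING] [FORCE]. ROWS is JSON, a list of rows, each an object of numbers: "tx", "ty", "tz": the shift along the tool's x, y, z in m; "rx", "ry", "rz": the turn, a rotation vector about the tool's x, y, z in degrees. In form: [{"tx": .., "ty": .., "tz": .., "rx": .., "ry": .., "rz": ..}, ...]. A call has 1 to 20 rows; each row shifts and turns the commanded pose from where the row before left it, along the tool's axes as they then stand; what a row does not reach is not made up. A row lasts 1/8 s, in which the tool goes at most 62.5 mm and 10.7 degrees, less where a joint would pass 70% of its speed; a pose out of reach is approached as far as the arm can. A call is refused whole if a number of a shift passes 0.0625 or a number of a turn 10.7, either way. A call with a gripper value outside its range is refused whole. OPENING is the finger opening in m, from 0 to 0.087, set as the call begins (- or left out, the last holds). The fingers move at their own pace and stop on an object; FORCE is the grip in N (left out, the last holds). Time passes only in rows, so rows that do not move let the fingers close. It gives the time, the measured TCP pose, the force and the opening at its end, in the units of the state.
- env.get_obs(): the state, without advancing time (a new reading comes with each control period).
- env.read_camera(name): name is "scene" or "top" or "wrist"; returns a dict with "pixels" (400x640x3 uint8, red, green, blue), "intrinsics" (3x3 intrinsics, pixels), "R" (3x3) and "t" (3): a world point X has camera coordinates R X + t. Camera axes: x right, y down, z forward; pixel columns grow to the right and rows downward; lengths in m; the calibration is good to about 2 mm. A picture is of the moment at which its call begins. There is no depth.
- env.sign_off(): hands the job in, once; it reports no verdict.
The state is a dict: "time_s": time; "qpos": joint angles; "joint_velocities": joint speeds; "effort": joint torques, N m; "tool_pos": TCP position; "tool_rot": TCP orientation; "force": force on the tool from outside, world axes, zero at the start; "wrist_torque": the same for the moment, N m; "grip_width": finger opening in m.
Only numpy, scipy, OpenCV 4.12 (cv2) and the standard library are available. Lean on these libraries where they do the work, as an engineer would, in place of code of your own. Each camera call takes 0.05 s, during which the arm holds its last target.

TASK

Move the four products standing in the cut-down cartons on the green stock shelf over to the white display rack, one to each bay, so that they stand in the same order from left to right as they did on the shelf. Put each one down gently, without dropping it, upright on the floor of its bay and in the middle of it.

Things in the scene. Friction and masses are not known exactly. Their poses are not given: they have to be found in the camera images.
- tin: small steel food tin with a paper band, upright cylinder 55 mm across, 62 mm high. Origin: centre of its underside, z up through the lid. Loose, 0.14 to 0.28 kg; stands in tin_carton within 12 mm (x) and 3 mm (y) of its middle, any yaw
- jar: amber glass preserve jar with a white screw lid: round body 58 mm across up to 56 mm, shoulder up to 64 mm, lid 52 mm across from 64 to 82 mm (82 mm high in all). Origin: centre of its underside, z up. Loose, 0.2 to 0.39 kg; stands in jar_carton likewise
- rounds: film-wrapped pack of mini cake cards, grey card edges and a gold top: upright cylinder 64 mm across, 60 mm high. Origin: centre of its underside, z up. Loose, 0.13 to 0.25 kg; stands in rounds_carton likewise
- bottle: small aluminium flavouring bottle: round body 44 mm across up to 58 mm, then a shoulder, black cap 28 mm across from 70 to 92 mm (92 mm high in all). Origin: centre of its underside, z up. Loose, 0.1 to 0.2 kg; stands in bottle_carton likewise
- tin_carton: open cut-down cardboard carton that the tin stands in at the start, fixed on the stock shelf; 66 mm wide (its y) inside, 108 mm deep (its x) inside, walls 4 mm, 22 mm high (14 mm on the -x side), floor 3 mm thick. Origin: centre of its underside, on the shelf's deck; x and y are parallel to the shelf's
- jar_carton: open cut-down cardboard carton that the jar stands in at the start, fixed on the stock shelf; 69 mm wide (its y) inside, 108 mm deep (its x) inside, walls 4 mm, 22 mm high (14 mm on the -x side), floor 3 mm thick. Origin: centre of its underside, on the shelf's deck; x and y are parallel to the shelf's
- rounds_carton: open cut-down cardboard carton that the pack of rounds stands in at the start, fixed on the stock shelf; 74 mm wide (its y) inside, 108 mm deep (its x) inside, walls 4 mm, 22 mm high (14 mm on the -x side), floor 3 mm thick. Origin: centre of its underside, on the shelf's deck; x and y are parallel to the shelf's
- bottle_carton: open cut-down cardboard carton that the bottle stands in at the start, fixed on the stock shelf; 57 mm wide (its y) inside, 108 mm deep (its x) inside, walls 4 mm, 22 mm high (14 mm on the -x side), floor 3 mm thick. Origin: centre of its underside, on the shelf's deck; x and y are parallel to the shelf's
- stock_shelf: low fixed shelf, green steel beams and end plates, brown plywood deck; 380 mm wide (y), 155 deep (x), deck top 50 above the table, end plates 18 above the deck. The cartons stand on it in a row along its y, in any order, at about y = +135, +45, -45, -135 mm. Origin: centre of its underside; +y is left, +x away from the robot (yaw up to 0.2 rad). Left or right of the robot, the rack on the other side
- display_rack: white steel counter rack, fixed, 350 mm wide (y), 108 deep (x): four equal bays in a row along its y, bay centres at y = +129, +43, -43, -129 mm, x = 0, floors 36 mm above the table. Wire dividers, back wire and front price rail stand 18 mm above the floors; a bay is 82 wide, 97 deep inside. Origin: centre of its underside; +y is left, +x away from the robot (yaw up to 0.2 rad)
There are look-alikes about, which are no part of the job. What is shaped like the tin but purple or red is not meant.

How it is judged (in metres and radians):
At the end, for the whole second after the job is handed in: Each product stands in the display-rack bay whose place from left to right is that of its carton on the stock shelf: underside on the bay floor (5 mm), within 15 mm of the bay's centre in the rack's x and in its y, upright within 0.08 rad, released and at rest (((y of tin_carton in the frame of stock_shelf between 0.105 and 0.165 m and y of tin in the frame of display_rack between 0.114 and 0.144 m) or (y of tin_carton in the frame of stock_shelf between 0.015 and 0.075 m and y of tin in the frame of display_rack between 0.028 and 0.058 m) or (y of tin_carton in the frame of stock_shelf between -0.075 and -0.015 m and y of tin in the frame of display_rack between -0.058 and -0.028 m) or (y of tin_carton in the frame of stock_shelf between -0.165 and -0.105 m and y of tin in the frame of display_rack between -0.144 and -0.114 m)) and x of tin in the frame of display_rack between -0.015 and 0.015 m and z of tin in the frame of display_rack between 0.031 and 0.041 m and angle between each of tin, jar, rounds, bottle's own z axis and vertical below 0.08 rad and linear speed of each of tin, jar, rounds, bottle below 0.02 m/s and angular speed of each of tin, jar, rounds, bottle below 0.2 rad/s and ((y of jar_carton in the frame of stock_shelf between 0.105 and 0.165 m and y of jar in the frame of display_rack between 0.114 and 0.144 m) or (y of jar_carton in the frame of stock_shelf between 0.015 and 0.075 m and y of jar in the frame of display_rack between 0.028 and 0.058 m) or (y of jar_carton in the frame of stock_shelf between -0.075 and -0.015 m and y of jar in the frame of display_rack between -0.058 and -0.028 m) or (y of jar_carton in the frame of stock_shelf between -0.165 and -0.105 m and y of jar in the frame of display_rack between -0.144 and -0.114 m)) and x of jar in the frame of display_rack between -0.015 and 0.015 m and z of jar in the frame of display_rack between 0.031 and 0.041 m and ((y of rounds_carton in the frame of stock_shelf between 0.105 and 0.165 m and y of rounds in the frame of display_rack between 0.114 and 0.144 m) or (y of rounds_carton in the frame of stock_shelf between 0.015 and 0.075 m and y of rounds in the frame of display_rack between 0.028 and 0.058 m) or (y of rounds_carton in the frame of stock_shelf between -0.075 and -0.015 m and y of rounds in the frame of display_rack between -0.058 and -0.028 m) or (y of rounds_carton in the frame of stock_shelf between -0.165 and -0.105 m and y of rounds in the frame of display_rack between -0.144 and -0.114 m)) and x of rounds in the frame of display_rack between -0.015 and 0.015 m and z of rounds in the frame of display_rack between 0.031 and 0.041 m and ((y of bottle_carton in the frame of stock_shelf between 0.105 and 0.165 m and y of bottle in the frame of display_rack between 0.114 and 0.144 m) or (y of bottle_carton in the frame of stock_shelf between 0.015 and 0.075 m and y of bottle in the frame of display_rack between 0.028 and 0.058 m) or (y of bottle_carton in the frame of stock_shelf between -0.075 and -0.015 m and y of bottle in the frame of display_rack between -0.058 and -0.028 m) or (y of bottle_carton in the frame of stock_shelf between -0.165 and -0.105 m and y of bottle in the frame of display_rack between -0.144 and -0.114 m)) and x of bottle in the frame of display_rack between -0.015 and 0.015 m and z of bottle in the frame of display_rack between 0.031 and 0.041 m); the robot touches nothing.
It fails at once if the tin is dropped (moves faster than 0.6 m/s while out of the fingers, a fall of about 2 cm) (linear speed of tin above 0.6 m/s and contact force between tin and the fingers below 0.05 N).
It fails at once if the jar is dropped (moves faster than 0.6 m/s while out of the fingers, a fall of about 2 cm) (linear speed of jar above 0.6 m/s and contact force between jar and the fingers below 0.05 N).
It fails at once if the pack of gold rounds is dropped (moves faster than 0.6 m/s while out of the fingers, a fall of about 2 cm) (linear speed of rounds above 0.6 m/s and contact force between rounds and the fingers below 0.05 N).
It fails at once if the bottle is dropped (moves faster than 0.6 m/s while out of the fingers, a fall of about 2 cm) (linear speed of bottle above 0.6 m/s and contact force between bottle and the fingers below 0.05 N).
It also fails if it takes over 102 s, if anything falls off the work surface, if the arm or the gripper's body presses on something with over 40 N, if the wrist force passes 120 N, or if a joint passes its speed limit or range.

## Working session

There is one attempt and no reset: what is moved stays moved. The work goes in short steps, Python scripts to look and compute and a shell command to move; the robot and the scene stay as the last step left them, time stands still between calls to the robot, and variables do not carry over. Pictures are saved under pics/ and viewed, and the job is handed in when it is done.

```bash
ls; mkdir -p pics; python3 - <<'E'
from cell import env
import cv2
o=env.get_obs();print(o)
for n in ["scene","top","wrist"]:
    c=env.read_camera(n);cv2.imwrite(f"pics/a_{n}.png",c["pixels"][:,:,::-1]);print(n,c["intrinsics"].tolist(),c["R"].round(4).tolist(),c["t"].round(4).tolist())
E
```

```text
pics
{'time_s': 0.0, 'qpos': array([76.49550179, 18.43899017, -4.01493095, 83.17416817,  1.29640755,
       78.53952022, -3.26086358]), 'joint_velocities': array([ 0.00330407,  0.01760991,  0.05481487, -0.09568557, -0.00269851,
       -0.06736529,  0.05886201]), 'effort': array([ 2.26586608e-04, -4.91291535e+01, -4.03669160e-01, -3.12528241e+01,
       -6.36410387e-02,  4.36869403e-02,  1.86337852e-04]), 'tool_pos': array([ 0.16050265, -0.62936349,  0.2464686 ]), 'tool_rot': array([-1.79892638e+02,  7.22210364e-03,  1.43130858e+01]), 'force': array([-0.11904076,  0.47620637,  0.01282304]), 'wrist_torque': array([-0.03102655,  0.03026785,  0.06860386]), 'grip_width': 0.08702518398346494}
scene [[405.949537592928, 0.0, 317.1707849580492], [0.0, 405.949537592928, 196.23199194960802], [0.0, 0.0, 1.0]] [[-0.7586, 0.6515, -0.0069], [0.4894, 0.5629, -0.6661], [-0.4301, -0.5087, -0.7458]] [0.3692, -0.1978, 1.3253]
top [[407.7435586315865, 0.0, 321.2798094706656], [0.0, 407.7435586315865, 199.85780148302604], [0.0, 0.0, 1.0]] [[-0.0196, -0.9996, -0.0223], [-0.9929, 0.0221, -0.1168], [0.1173, 0.0199, -0.9929]] [0.0133, 0.4828, 1.0279]
wrist [[334.97994797676057, 0.0, 319.33163067553767], [0.0, 334.97994797676057, 200.9268164362844], [0.0, 0.0, 1.0]] [[0.2468, -0.9691, -0.0013], [-0.934, -0.2383, 0.2663], [-0.2583, -0.0646, -0.9639]] [-0.6498, -0.0305, 0.3902]
```

View pics/a_scene.png

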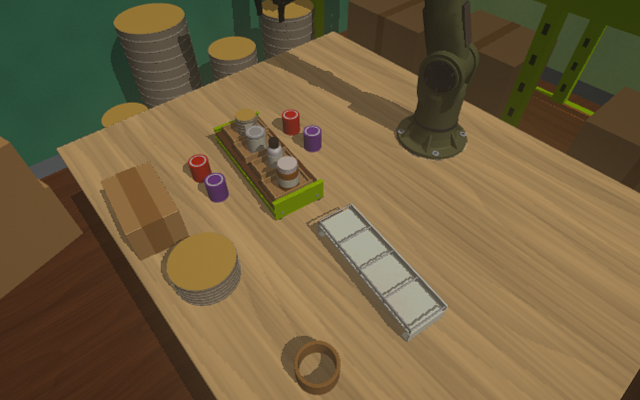

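View pics/a_top.png

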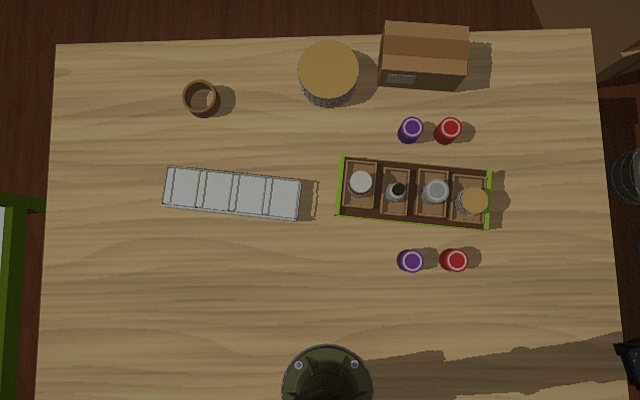

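View pics/a_wrist.png

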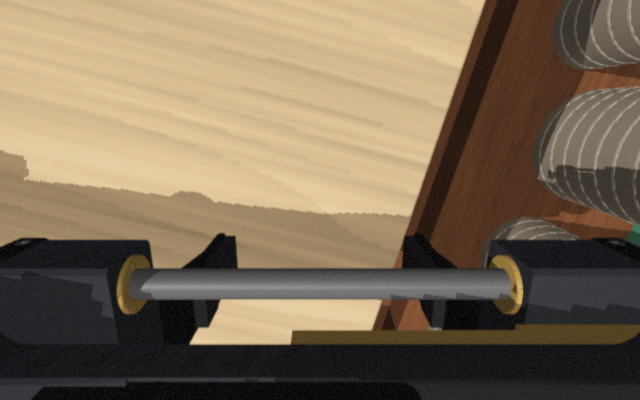

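```bash
python3 - <<'E'
import cv2
i=cv2.imread("pics/a_top.png")
cv2.imwrite("pics/b_shelf.png",cv2.resize(i[145:240,325:505],None,fx=4.4,fy=4.4,interpolation=cv2.INTER_CUBIC))
cv2.imwrite("pics/b_rack.png",cv2.resize(i[155:230,155:325],None,fx=4.4,fy=4.4,interpolation=cv2.INTER_CUBIC))
E
```

```text
(no output)
```

View pics/b_shelf.png

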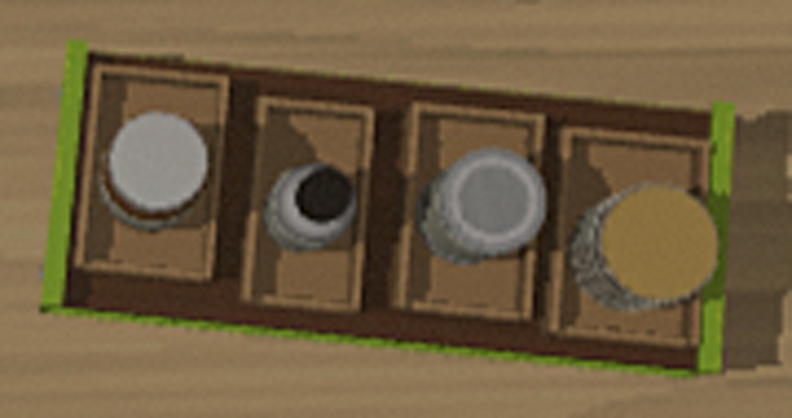

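View pics/b_rack.png

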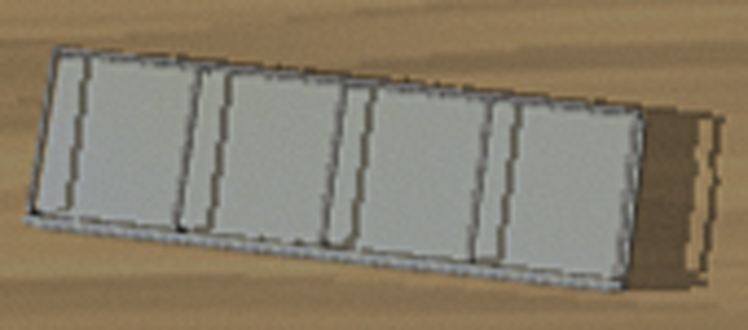

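```bash
cat > h.py <<'E'
import numpy as np, cv2
from cell import env
def ray(c,px,z):
    K=np.array(c["intrinsics"]);R=np.array(c["R"]);t=np.array(c["t"])
    d=R.T@np.linalg.solve(K,[px[0],px[1],1]);o=-R.T@t
    return o+d*(z-o[2])/d[2]
def proj(c,X):
    p=np.array(c["intrinsics"])@(np.array(c["R"])@np.array(X)+np.array(c["t"]));return p[:2]/p[2]
E
python3 - <<'E'
from h import *
c=env.read_camera("top")
s=lambda p,ox,oy:((p[0]+.5)/4.4-.5+ox,(p[1]+.5)/4.4-.5+oy)
H=dict(jar=((158,161),.135),bottle=((324,193),.145),tin=((493,202),.115),rounds=((661,242),.113))
sc=env.read_camera("scene");im=sc["pixels"][:,:,::-1].copy()
for n,(p,z) in H.items():
    X=ray(c,s(p,325,145),z);print(n,X.round(4))
    u=proj(sc,X);cv2.circle(im,tuple(int(round(v)) for v in u),1,(0,0,255),-1)
for n,p in dict(plateLback=(78,42),plateLfront=(52,308),plateRback=(723,102),plateRfront=(709,372)).items(): print(n,ray(c,s(p,325,145),.068).round(4))
P=[]
for a,b in [((57,50),(35,215)),((205,68),(180,228)),((345,84),(326,243)),((492,100),(473,260)),((641,108),(625,283))]:
    A=ray(c,s(a,155,155),.054);B=ray(c,s(b,155,155),.054);print((A).round(4),B.round(4),((A+B)/2).round(4),np.linalg.norm(A-B)); P.append((A+B)/2)
P=np.array(P)
m=P.mean(0);d=P[0]-P[-1];yaw=np.arctan2(-d[0],d[1]);print("rack",m,np.degrees(yaw),np.linalg.norm(d))
e=np.array([-np.sin(yaw),np.cos(yaw)])
for y in (.129,.043,-.043,-.129):
    b=m[:2]+e*y;print(b.round(4));u=proj(sc,[*b,.036]);cv2.circle(im,tuple(int(round(v)) for v in u),1,(0,0,255),-1)
cv2.imwrite("pics/c.png",cv2.resize(im[100:345,210:450],None,fx=2.4,fy=2.4,interpolation=cv2.INTER_CUBIC))
E
```

```text
jar [ 0.5122 -0.0914  0.135 ]
bottle [ 0.4916 -0.1767  0.145 ]
tin [ 0.4889 -0.2722  0.115 ]
rounds [ 0.4655 -0.3612  0.113 ]
plateLback [ 0.5932 -0.053   0.068 ]
plateLfront [ 0.4406 -0.0344  0.068 ]
plateRback [ 0.5495 -0.4171  0.068 ]
plateRfront [ 0.3971 -0.3991  0.068 ]
[0.5766 0.3967 0.054 ] [0.4797 0.4072 0.054 ] [0.5281 0.4019 0.054 ] 0.0974660367493341
[0.5638 0.3094 0.054 ] [0.4703 0.3225 0.054 ] [0.517  0.3159 0.054 ] 0.09445066634702878
[0.5524 0.2273 0.054 ] [0.4597 0.2377 0.054 ] [0.5061 0.2325 0.054 ] 0.09324057734085026
[0.5409 0.1415 0.054 ] [0.4481 0.1528 0.054 ] [0.4945 0.1472 0.054 ] 0.09352926842931106
[0.5342 0.0551 0.054 ] [0.433  0.0656 0.054 ] [0.4836 0.0603 0.054 ] 0.10174018188304353
rack [0.50587386 0.23157434 0.054     ] -7.427856032380993 0.34448188974289357
[0.5226 0.3595]
[0.5114 0.2742]
[0.5003 0.1889]
[0.4892 0.1037]
```

View pics/c.png

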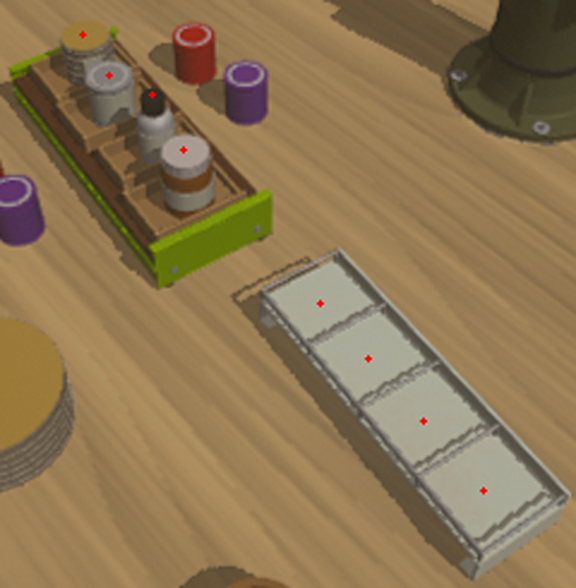

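```bash
python3 -m creep '[{"rz":-4.8},{"rz":-9.8},{"rz":-9.8},{"rz":-9.8},{"rz":-9.8},{"rz":-9.8},{"rz":-9.8},{"rz":-4.9},{}]' 0.087 20
```

```text
$[0]: bad value
```

```bash
python3 -m creep '[{"tx":0.02,"ty":0.01},{"tx":0.04,"ty":0.02},{"tx":0.04,"ty":0.02},{"tx":0.04,"ty":0.02},{"tx":0.04,"ty":0.02},{"tx":0.04,"ty":0.02},{"tx":0.04,"ty":0.02},{"tx":0.04,"ty":0.02},{"tx":0.04,"ty":0.02},{"tx":0.04,"ty":0.02},{"tx":0.04,"ty":0.02},{"tx":0.04,"ty":0.02},{"tx":0.04,"ty":0.02},{"tx":0.04,"ty":0.02},{"tx":0.02,"ty":0.01},{},{}]'
```

```text
$[0]: bad value
```

```bash
python3 -m creep '[{"tx":0,"ty":0,"tz":0,"rx":0,"ry":0,"rz":-4.8},{"tx":0,"ty":0,"tz":0,"rx":0,"ry":0,"rz":-9.8},{"tx":0,"ty":0,"tz":0,"rx":0,"ry":0,"rz":-9.8},{"tx":0,"ty":0,"tz":0,"rx":0,"ry":0,"rz":-9.8},{"tx":0,"ty":0,"tz":0,"rx":0,"ry":0,"rz":-9.8},{"tx":0,"ty":0,"tz":0,"rx":0,"ry":0,"rz":-9.8},{"tx":0,"ty":0,"tz":0,"rx":0,"ry":0,"rz":-9.8},{"tx":0,"ty":0,"tz":0,"rx":0,"ry":0,"rz":-4.9},{"tx":0,"ty":0,"tz":0,"rx":0,"ry":0,"rz":0},{"tx":0,"ty":0,"tz":0,"rx":0,"ry":0,"rz":0}]' 0.087 20
```

```text
time_s: 1.5
tool_pos: [0.1606, -0.6298, 0.2475]
tool_rot: [-180.0, -0.0, 82.7]
force: [0.4, -0.1, 0.4]
grip_width: 0.0871
```

```bash
python3 -m creep '[{"tx":0.02,"ty":0.01,"tz":0,"rx":0,"ry":0,"rz":0},{"tx":0.04,"ty":0.02,"tz":0,"rx":0,"ry":0,"rz":0},{"tx":0.05,"ty":0.025,"tz":0,"rx":0,"ry":0,"rz":0},{"tx":0.05,"ty":0.025,"tz":0,"rx":0,"ry":0,"rz":0},{"tx":0.05,"ty":0.025,"tz":0,"rx":0,"ry":0,"rz":0},{"tx":0.05,"ty":0.025,"tz":0,"rx":0,"ry":0,"rz":0},{"tx":0.05,"ty":0.025,"tz":0,"rx":0,"ry":0,"rz":0},{"tx":0.05,"ty":0.025,"tz":0,"rx":0,"ry":0,"rz":0},{"tx":0.05,"ty":0.025,"tz":0,"rx":0,"ry":0,"rz":0},{"tx":0.05,"ty":0.025,"tz":0,"rx":0,"ry":0,"rz":0},{"tx":0.05,"ty":0.025,"tz":0,"rx":0,"ry":0,"rz":0},{"tx":0.04,"ty":0.0115,"tz":0,"rx":0,"ry":0,"rz":0},{"tx":0.028,"ty":0.015,"tz":0.02,"rx":0,"ry":0,"rz":0},{"tx":0,"ty":0,"tz":0.02,"rx":0,"ry":0,"rz":0},{"tx":0,"ty":0,"tz":0,"rx":0,"ry":0,"rz":0},{"tx":0,"ty":0,"tz":0,"rx":0,"ry":0,"rz":0}]'
python3 - <<'E'
from h import *
for n in ["scene","wrist"]:
    c=env.read_camera(n);cv2.imwrite(f"pics/d_{n}.png",c["pixels"][:,:,::-1])
E
```

```text
time_s: 3.5
tool_pos: [0.5125, -0.0921, 0.2083]
tool_rot: [180.0, 0.0, 82.7]
force: [0.1, -1.0, 0.2]
grip_width: 0.0872
```

View pics/d_wrist.png

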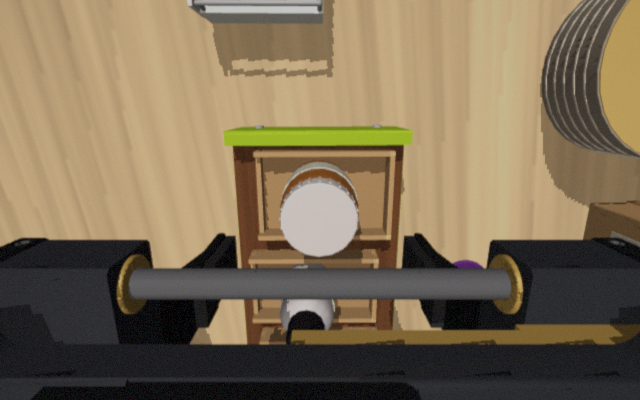

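View pics/d_scene.png

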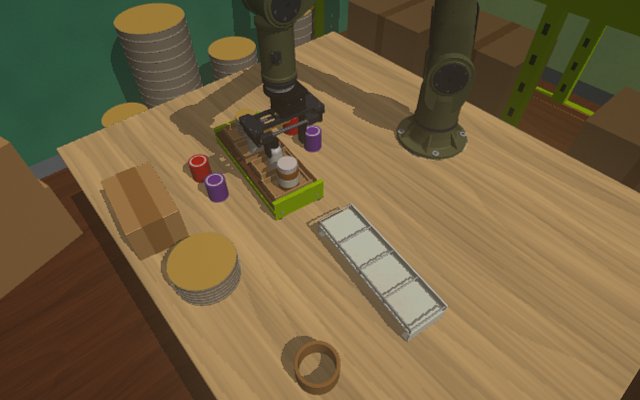

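```bash
python3 - <<'E'
from h import *
w=env.read_camera("wrist");s=env.read_camera("scene")
print(ray(w,(319,217),.135))
o=env.get_obs()["tool_pos"];print(o)
for dz in(-.025,0,.05,.1):
  p=o+[0,0,dz];print(dz,proj(w,p),proj(s,p))
E
```

```text
[ 0.51458429 -0.08894194  0.135     ]
[ 0.51258802 -0.09212609  0.20837359]
-0.025 [316.15043981 252.15739114] [284.77785878 147.86110435]
0 [315.79013749 275.09623743] [284.10178342 140.17053079]
0.05 [314.56584053 353.04177847] [282.67075911 123.89217123]
0.1 [311.20483781 567.02187066] [281.12393219 106.29652007]
```

```bash
python3 -m creep '[{"tx":0.002,"ty":0.001,"tz":0.02,"rx":0,"ry":0,"rz":0},{"tx":0,"ty":0,"tz":0.025,"rx":0,"ry":0,"rz":0},{"tx":0,"ty":0,"tz":0.025,"rx":0,"ry":0,"rz":0},{"tx":0,"ty":0,"tz":0.025,"rx":0,"ry":0,"rz":0},{"tx":0,"ty":0,"tz":0.01,"rx":0,"ry":0,"rz":0},{"tx":0,"ty":0,"tz":0,"rx":0,"ry":0,"rz":0},{"tx":0,"ty":0,"tz":0,"rx":0,"ry":0,"rz":0}]'
python3 - <<'E'
from h import *
for n in ["scene","wrist"]:
    c=env.read_camera(n);cv2.imwrite(f"pics/e_{n}.png",c["pixels"][:,:,::-1])
i=cv2.imread("pics/e_scene.png");cv2.imwrite("pics/e_sc.png",cv2.resize(i[90:230,200:340],None,fx=4,fy=4))
E
```

```text
time_s: 4.58
tool_pos: [0.5143, -0.0899, 0.1036]
tool_rot: [179.9, 0.0, 82.8]
force: [-0.5, 0.3, 0.5]
grip_width: 0.0871
```

View pics/e_sc.png

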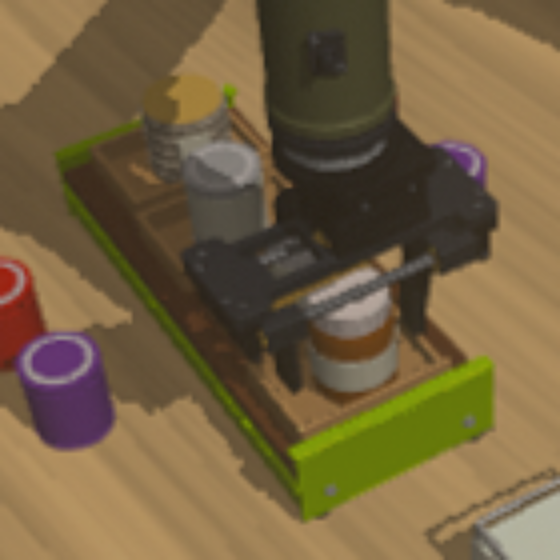

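View pics/e_wrist.png

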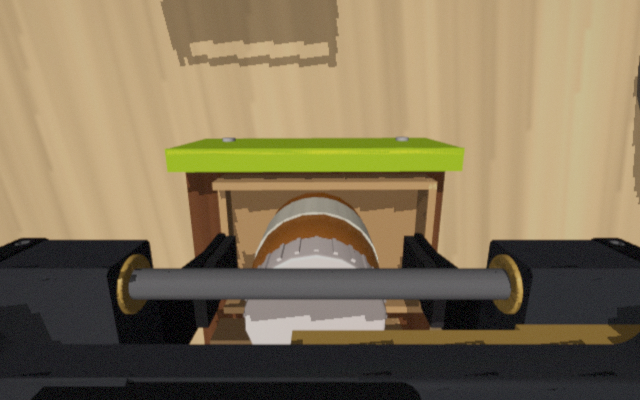

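The jaws straddle the jar (wrist image, jar centred near column 319). Closing.

```bash
python3 -m creep '[{"tx":0,"ty":0,"tz":0,"rx":0,"ry":0,"rz":0},{"tx":0,"ty":0,"tz":0,"rx":0,"ry":0,"rz":0},{"tx":0,"ty":0,"tz":0,"rx":0,"ry":0,"rz":0},{"tx":0,"ty":0,"tz":0,"rx":0,"ry":0,"rz":0},{"tx":0,"ty":0,"tz":0,"rx":0,"ry":0,"rz":0},{"tx":0,"ty":0,"tz":0,"rx":0,"ry":0,"rz":0}]' 0 30; python3 -c "
from cell import env;print(env.get_obs()['joint_velocities'].round(2))"
```

```text
time_s: 5.42
tool_pos: [0.5134, -0.0898, 0.1025]
tool_rot: [-180.0, 0.0, 82.8]
force: [0.4, 0.3, 1.5]
grip_width: 0.0575
[ 0.04 -0.06 -0.02  0.01 -0.02  0.02 -0.04]
```

```bash
python3 -m creep '[{"tx":0,"ty":0,"tz":-0.01,"rx":0,"ry":0,"rz":0},{"tx":0,"ty":0,"tz":-0.02,"rx":0,"ry":0,"rz":0},{"tx":0,"ty":0,"tz":-0.02,"rx":0,"ry":0,"rz":0},{"tx":0.01,"ty":-0.001,"tz":-0.01,"rx":0,"ry":0,"rz":0},{"tx":0.025,"ty":-0.003,"tz":0,"rx":0,"ry":0,"rz":0},{"tx":0.04,"ty":-0.004,"tz":0,"rx":0,"ry":0,"rz":0},{"tx":0.04,"ty":-0.004,"tz":0,"rx":0,"ry":0,"rz":0},{"tx":0.04,"ty":-0.004,"tz":0,"rx":0,"ry":0,"rz":0},{"tx":0.04,"ty":-0.004,"tz":0,"rx":0,"ry":0,"rz":0},{"tx":0.04,"ty":-0.004,"tz":0,"rx":0,"ry":0,"rz":0},{"tx":0.04,"ty":-0.004,"tz":0,"rx":0,"ry":0,"rz":0},{"tx":0.04,"ty":-0.004,"tz":0,"rx":0,"ry":0,"rz":0},{"tx":0.04,"ty":-0.004,"tz":0,"rx":0,"ry":0,"rz":0},{"tx":0.04,"ty":-0.005,"tz":0,"rx":0,"ry":0,"rz":0},{"tx":0.03,"ty":-0.004,"tz":0,"rx":0,"ry":0,"rz":0},{"tx":0.015,"ty":-0.004,"tz":0,"rx":0,"ry":0,"rz":0},{"tx":0.007,"ty":-0.002,"tz":0,"rx":0,"ry":0,"rz":0},{"tx":0,"ty":0,"tz":0,"rx":0,"ry":0,"rz":0},{"tx":0,"ty":0,"tz":0,"rx":0,"ry":0,"rz":0}]'
python3 - <<'E'
from h import *
for n in ["scene","wrist"]:
    c=env.read_camera(n);cv2.imwrite(f"pics/f_{n}.png",c["pixels"][:,:,::-1])
i=cv2.imread("pics/f_scene.png");cv2.imwrite("pics/f_sc.png",cv2.resize(i[150:360,250:470],None,fx=2.7,fy=2.7))
E
```

```text
time_s: 7.8
tool_pos: [0.5195, 0.3586, 0.1624]
tool_rot: [180.0, 0.1, 82.7]
force: [-0.0, -0.4, -2.2]
grip_width: 0.057
```

View pics/f_sc.png

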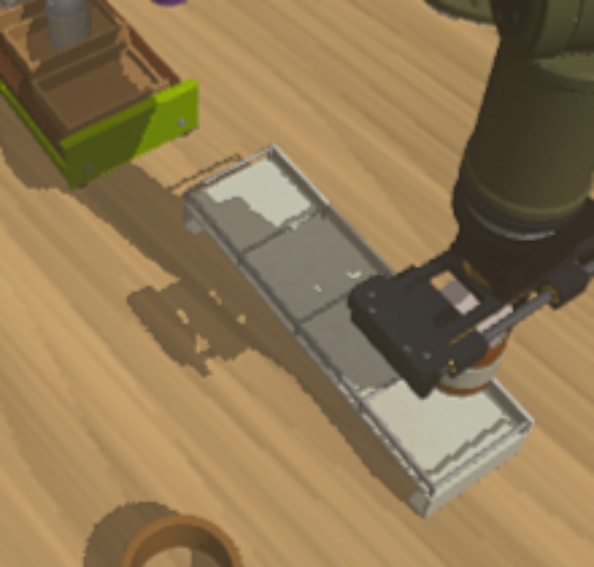

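View pics/f_wrist.png

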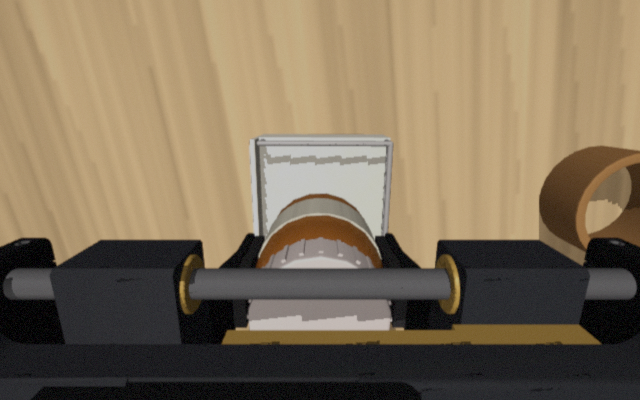

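```bash
python3 -m creep '[{"tx":0.001,"ty":0.003,"tz":0.01,"rx":0,"ry":0,"rz":0},{"tx":0,"ty":0,"tz":0.02,"rx":0,"ry":0,"rz":0},{"tx":0,"ty":0,"tz":0.02,"rx":0,"ry":0,"rz":0},{"tx":0,"ty":0,"tz":0.012,"rx":0,"ry":0,"rz":0},{"tx":0,"ty":0,"tz":0.006,"rx":0,"ry":0,"rz":0},{"tx":0,"ty":0,"tz":0.002,"rx":0,"ry":0,"rz":0},{"tx":0,"ty":0,"tz":0.002,"rx":0,"ry":0,"rz":0},{"tx":0,"ty":0,"tz":0,"rx":0,"ry":0,"rz":0},{"tx":0,"ty":0,"tz":0,"rx":0,"ry":0,"rz":0}]'
python3 -m creep '[{"tx":0,"ty":0,"tz":0.001,"rx":0,"ry":0,"rz":0},{"tx":0,"ty":0,"tz":0.001,"rx":0,"ry":0,"rz":0},{"tx":0,"ty":0,"tz":0,"rx":0,"ry":0,"rz":0}]'
```

```text
time_s: 9.02
tool_pos: [0.5221, 0.3608, 0.0909]
tool_rot: [180.0, -0.0, 82.8]
force: [-0.0, -1.3, -1.7]
grip_width: 0.0572
time_s: 9.4
tool_pos: [0.5219, 0.3606, 0.0884]
tool_rot: [-180.0, 0.0, 82.8]
force: [-0.7, -0.0, -1.7]
grip_width: 0.0569
```

```bash
python3 -m creep '[{"tx":0,"ty":0,"tz":0.001,"rx":0,"ry":0,"rz":0},{"tx":0,"ty":0,"tz":0.001,"rx":0,"ry":0,"rz":0},{"tx":0,"ty":0,"tz":0,"rx":0,"ry":0,"rz":0}]'
python3 - <<'E'
from h import *
for n in ["wrist"]:
    c=env.read_camera(n);cv2.imwrite(f"pics/g_{n}.png",c["pixels"][:,:,::-1])
E
```

```text
time_s: 9.78
tool_pos: [0.5218, 0.3607, 0.0864]
tool_rot: [-180.0, 0.0, 82.8]
force: [0.1, -0.9, -1.9]
grip_width: 0.0573
```

View pics/g_wrist.png

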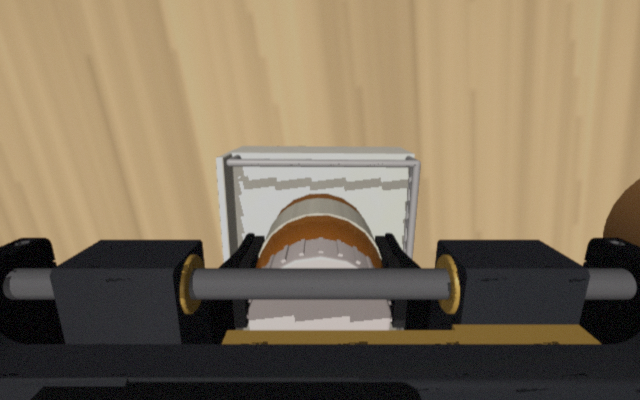

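```bash
python3 -m creep '[{"tx":0,"ty":0,"tz":0.001,"rx":0,"ry":0,"rz":0},{"tx":0,"ty":0,"tz":0,"rx":0,"ry":0,"rz":0}]'; python3 -m creep '[{"tx":0,"ty":0,"tz":0.001,"rx":0,"ry":0,"rz":0},{"tx":0,"ty":0,"tz":0,"rx":0,"ry":0,"rz":0}]'
```

```text
time_s: 10.07
tool_pos: [0.522, 0.3608, 0.0856]
tool_rot: [180.0, -0.0, 82.8]
force: [0.5, 0.6, -1.2]
grip_width: 0.0572
time_s: 10.32
tool_pos: [0.522, 0.3608, 0.0856]
tool_rot: [180.0, 0.0, 82.8]
force: [-1.3, -2.2, 5.0]
grip_width: 0.0571
```

```bash
python3 -m creep '[{"tx":0,"ty":0,"tz":0,"rx":0,"ry":0,"rz":0},{"tx":0,"ty":0,"tz":0,"rx":0,"ry":0,"rz":0},{"tx":0,"ty":0,"tz":0,"rx":0,"ry":0,"rz":0},{"tx":0,"ty":0,"tz":0,"rx":0,"ry":0,"rz":0},{"tx":0,"ty":0,"tz":-0.005,"rx":0,"ry":0,"rz":0},{"tx":0,"ty":0,"tz":-0.02,"rx":0,"ry":0,"rz":0},{"tx":0,"ty":0,"tz":-0.04,"rx":0,"ry":0,"rz":0},{"tx":0,"ty":0,"tz":-0.04,"rx":0,"ry":0,"rz":0},{"tx":0,"ty":0,"tz":-0.01,"rx":0,"ry":0,"rz":0},{"tx":0,"ty":0,"tz":0,"rx":0,"ry":0,"rz":0}]' 0.087 30
python3 - <<'E'
from h import *
for n in ["wrist","top","scene"]:
    c=env.read_camera(n);cv2.imwrite(f"pics/h_{n}.png",c["pixels"][:,:,::-1])
i=cv2.imread("pics/h_scene.png");cv2.imwrite("pics/h_sc.png",cv2.resize(i[150:360,250:470],None,fx=2.7,fy=2.7))
E
```

```text
time_s: 11.58
tool_pos: [0.5222, 0.361, 0.2007]
tool_rot: [179.9, -0.0, 82.8]
force: [-0.4, -0.8, -0.4]
grip_width: 0.0871
```

View pics/h_sc.png

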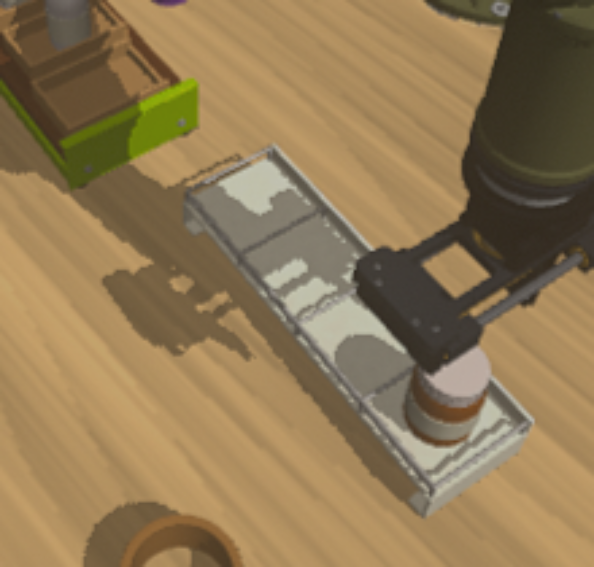

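View pics/h_wrist.png

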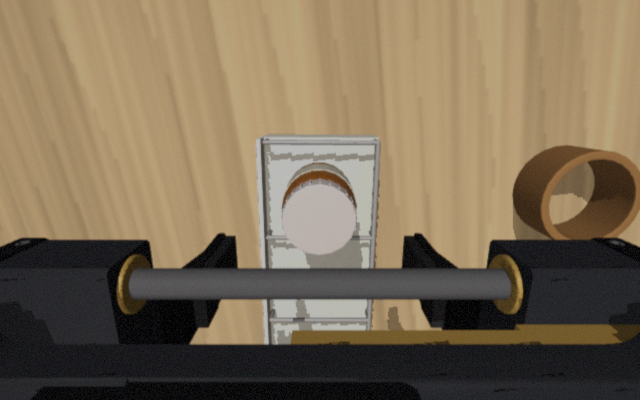

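```bash
python3 - <<'E'
from h import *
w=env.read_camera("wrist")
P=[ray(w,p,.054) for p in((264,140),(378,140),(266,238),(374,238))]
print(np.round(P,4),np.mean(P,0)); print("jar",ray(w,(319,215),.118))
E
```

```text
[[0.4832 0.4124 0.054 ]
 [0.5769 0.4006 0.054 ]
 [0.4703 0.3264 0.054 ]
 [0.5665 0.3142 0.054 ]] [0.52424475 0.36341359 0.054     ]
jar [0.52296219 0.36257984 0.118     ]
```

```bash
python3 -m creep '[{"tx":-0.02,"ty":0.001,"tz":0,"rx":0,"ry":0,"rz":0},{"tx":-0.04,"ty":0.003,"tz":0,"rx":0,"ry":0,"rz":0},{"tx":-0.05,"ty":0.003,"tz":0,"rx":0,"ry":0,"rz":0},{"tx":-0.05,"ty":0.003,"tz":0,"rx":0,"ry":0,"rz":0},{"tx":-0.05,"ty":0.003,"tz":0,"rx":0,"ry":0,"rz":0},{"tx":-0.05,"ty":0.004,"tz":0,"rx":0,"ry":0,"rz":0},{"tx":-0.05,"ty":0.004,"tz":0,"rx":0,"ry":0,"rz":0},{"tx":-0.05,"ty":0.004,"tz":0,"rx":0,"ry":0,"rz":0},{"tx":-0.05,"ty":0.004,"tz":0,"rx":0,"ry":0,"rz":0},{"tx":-0.05,"ty":0.004,"tz":0,"rx":0,"ry":0,"rz":0},{"tx":-0.04,"ty":0.003,"tz":0,"rx":0,"ry":0,"rz":0},{"tx":-0.025,"ty":0.001,"tz":0,"rx":0,"ry":0,"rz":0},{"tx":-0.012,"ty":0,"tz":0,"rx":0,"ry":0,"rz":0},{"tx":0,"ty":0,"tz":0,"rx":0,"ry":0,"rz":0},{"tx":0,"ty":0,"tz":0,"rx":0,"ry":0,"rz":0}]'
python3 - <<'E'
from h import *
c=env.read_camera("wrist");cv2.imwrite(f"pics/i_wrist.png",c["pixels"][:,:,::-1])
E
```

```text
time_s: 13.65
tool_pos: [0.4917, -0.1751, 0.1994]
tool_rot: [-180.0, -0.0, 82.9]
force: [-0.7, -0.0, 0.0]
grip_width: 0.0866
```

View pics/i_wrist.png

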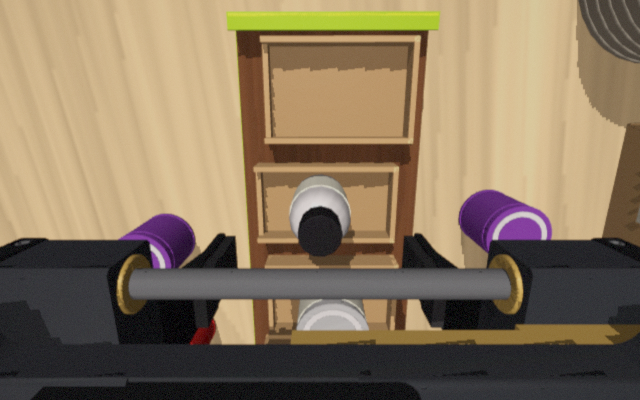

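```bash
python3 - <<'E'
from h import *
w=env.read_camera("wrist");print(ray(w,(320,231),.145))
E
python3 -m creep '[{"tx":0,"ty":0.001,"tz":0.02,"rx":0,"ry":0,"rz":0},{"tx":0,"ty":0,"tz":0.03,"rx":0,"ry":0,"rz":0},{"tx":0,"ty":0,"tz":0.025,"rx":0,"ry":0,"rz":0},{"tx":0,"ty":0,"tz":0.012,"rx":0,"ry":0,"rz":0},{"tx":0,"ty":0,"tz":0.006,"rx":0,"ry":0,"rz":0},{"tx":0,"ty":0,"tz":0,"rx":0,"ry":0,"rz":0},{"tx":0,"ty":0,"tz":0,"rx":0,"ry":0,"rz":0}]'
```

```text
[ 0.49379832 -0.17436019  0.145     ]
time_s: 14.62
tool_pos: [0.4931, -0.177, 0.1074]
tool_rot: [179.9, 0.0, 82.8]
force: [0.4, -0.4, -0.1]
grip_width: 0.0871
```

```bash
python3 -m creep '[{"tx":0,"ty":0,"tz":0,"rx":0,"ry":0,"rz":0},{"tx":0,"ty":0,"tz":0,"rx":0,"ry":0,"rz":0},{"tx":0,"ty":0,"tz":0,"rx":0,"ry":0,"rz":0},{"tx":0,"ty":0,"tz":0,"rx":0,"ry":0,"rz":0},{"tx":0,"ty":0,"tz":0,"rx":0,"ry":0,"rz":0},{"tx":0,"ty":0,"tz":0,"rx":0,"ry":0,"rz":0},{"tx":0,"ty":0,"tz":0,"rx":0,"ry":0,"rz":0}]' 0 25
```

```text
time_s: 15.5
tool_pos: [0.4923, -0.1768, 0.1065]
tool_rot: [-180.0, 0.0, 82.8]
force: [-1.0, 0.3, 1.0]
grip_width: 0.0434
```

```bash
python3 -m creep '[{"tx":0,"ty":0,"tz":-0.01,"rx":0,"ry":0,"rz":0},{"tx":0,"ty":0,"tz":-0.02,"rx":0,"ry":0,"rz":0},{"tx":0,"ty":0,"tz":-0.02,"rx":0,"ry":0,"rz":0},{"tx":0.01,"ty":-0.001,"tz":-0.01,"rx":0,"ry":0,"rz":0},{"tx":0.025,"ty":-0.002,"tz":0,"rx":0,"ry":0,"rz":0},{"tx":0.04,"ty":-0.003,"tz":0,"rx":0,"ry":0,"rz":0},{"tx":0.04,"ty":-0.003,"tz":0,"rx":0,"ry":0,"rz":0},{"tx":0.04,"ty":-0.003,"tz":0,"rx":0,"ry":0,"rz":0},{"tx":0.04,"ty":-0.003,"tz":0,"rx":0,"ry":0,"rz":0},{"tx":0.04,"ty":-0.003,"tz":0,"rx":0,"ry":0,"rz":0},{"tx":0.04,"ty":-0.003,"tz":0,"rx":0,"ry":0,"rz":0},{"tx":0.04,"ty":-0.003,"tz":0,"rx":0,"ry":0,"rz":0},{"tx":0.04,"ty":-0.003,"tz":0,"rx":0,"ry":0,"rz":0},{"tx":0.04,"ty":-0.004,"tz":0,"rx":0,"ry":0,"rz":0},{"tx":0.03,"ty":-0.003,"tz":0,"rx":0,"ry":0,"rz":0},{"tx":0.018,"ty":-0.002,"tz":0,"rx":0,"ry":0,"rz":0},{"tx":0.007,"ty":-0.001,"tz":0,"rx":0,"ry":0,"rz":0},{"tx":0,"ty":0,"tz":0,"rx":0,"ry":0,"rz":0},{"tx":0,"ty":0,"tz":0,"rx":0,"ry":0,"rz":0}]'
python3 - <<'E'
from h import *
c=env.read_camera("wrist");cv2.imwrite(f"pics/j_wrist.png",c["pixels"][:,:,::-1])
E
```

```text
time_s: 17.88
tool_pos: [0.5122, 0.2731, 0.1664]
tool_rot: [180.0, 0.1, 82.7]
force: [0.1, -0.5, -1.1]
grip_width: 0.0432
```

View pics/j_wrist.png

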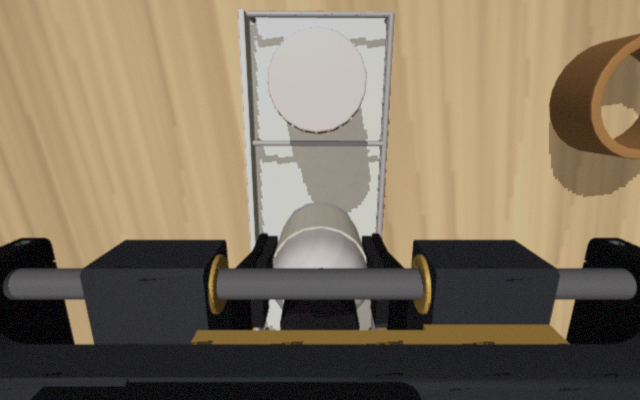

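```bash
python3 -m creep '[{"tx":0.001,"ty":0,"tz":0.01,"rx":0,"ry":0,"rz":0},{"tx":0,"ty":0,"tz":0.02,"rx":0,"ry":0,"rz":0},{"tx":0,"ty":0,"tz":0.02,"rx":0,"ry":0,"rz":0},{"tx":0,"ty":0,"tz":0.014,"rx":0,"ry":0,"rz":0},{"tx":0,"ty":0,"tz":0.006,"rx":0,"ry":0,"rz":0},{"tx":0,"ty":0,"tz":0.002,"rx":0,"ry":0,"rz":0},{"tx":0,"ty":0,"tz":0.002,"rx":0,"ry":0,"rz":0},{"tx":0,"ty":0,"tz":0,"rx":0,"ry":0,"rz":0},{"tx":0,"ty":0,"tz":0,"rx":0,"ry":0,"rz":0}]'
python3 -m creep '[{"tx":0,"ty":0,"tz":0.001,"rx":0,"ry":0,"rz":0},{"tx":0,"ty":0,"tz":0.001,"rx":0,"ry":0,"rz":0},{"tx":0,"ty":0,"tz":0,"rx":0,"ry":0,"rz":0}]'
```

```text
time_s: 19.05
tool_pos: [0.5124, 0.2754, 0.0929]
tool_rot: [180.0, -0.0, 82.8]
force: [-0.8, -0.6, -1.1]
grip_width: 0.0433
time_s: 19.42
tool_pos: [0.5121, 0.2752, 0.0904]
tool_rot: [-180.0, 0.0, 82.8]
force: [0.5, 0.3, -1.3]
grip_width: 0.0437
```

```bash
python3 -m creep '[{"tx":0,"ty":0,"tz":0.001,"rx":0,"ry":0,"rz":0},{"tx":0,"ty":0,"tz":0,"rx":0,"ry":0,"rz":0}]'; python3 -m creep '[{"tx":0,"ty":0,"tz":0.001,"rx":0,"ry":0,"rz":0},{"tx":0,"ty":0,"tz":0,"rx":0,"ry":0,"rz":0}]'
```

```text
time_s: 19.68
tool_pos: [0.5122, 0.2753, 0.0896]
tool_rot: [180.0, 0.0, 82.8]
force: [-0.1, 0.6, 0.3]
grip_width: 0.0434
time_s: 19.92
tool_pos: [0.5122, 0.2753, 0.0895]
tool_rot: [180.0, 0.0, 82.8]
force: [-2.5, -2.2, 6.4]
grip_width: 0.0432
```

```bash
python3 -m creep '[{"tx":0,"ty":0,"tz":0,"rx":0,"ry":0,"rz":0},{"tx":0,"ty":0,"tz":0,"rx":0,"ry":0,"rz":0},{"tx":0,"ty":0,"tz":0,"rx":0,"ry":0,"rz":0},{"tx":0,"ty":0,"tz":0,"rx":0,"ry":0,"rz":0},{"tx":0,"ty":0,"tz":-0.005,"rx":0,"ry":0,"rz":0},{"tx":0,"ty":0,"tz":-0.02,"rx":0,"ry":0,"rz":0},{"tx":0,"ty":0,"tz":-0.04,"rx":0,"ry":0,"rz":0},{"tx":0,"ty":0,"tz":-0.04,"rx":0,"ry":0,"rz":0},{"tx":0,"ty":0,"tz":-0.01,"rx":0,"ry":0,"rz":0},{"tx":0,"ty":0,"tz":0,"rx":0,"ry":0,"rz":0}]' 0.087 30
python3 - <<'E'
from h import *
c=env.read_camera("wrist");cv2.imwrite(f"pics/k_wrist.png",c["pixels"][:,:,::-1])
E
```

```text
time_s: 21.18
tool_pos: [0.5125, 0.2755, 0.2047]
tool_rot: [179.9, -0.0, 82.8]
force: [-1.0, -0.4, -1.0]
grip_width: 0.0867
```

View pics/k_wrist.png

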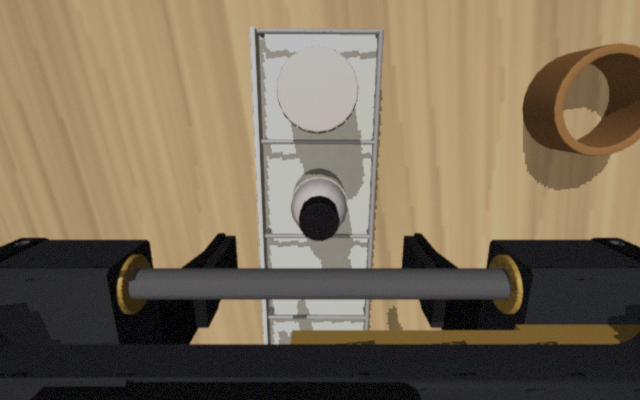

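```bash
python3 -m creep '[{"tx":-0.02,"ty":0.002,"tz":0,"rx":0,"ry":0,"rz":0},{"tx":-0.04,"ty":0.004,"tz":0,"rx":0,"ry":0,"rz":0},{"tx":-0.05,"ty":0.004,"tz":0,"rx":0,"ry":0,"rz":0},{"tx":-0.05,"ty":0.004,"tz":0,"rx":0,"ry":0,"rz":0},{"tx":-0.05,"ty":0.004,"tz":0,"rx":0,"ry":0,"rz":0},{"tx":-0.05,"ty":0.004,"tz":0,"rx":0,"ry":0,"rz":0},{"tx":-0.05,"ty":0.004,"tz":0,"rx":0,"ry":0,"rz":0},{"tx":-0.05,"ty":0.004,"tz":0,"rx":0,"ry":0,"rz":0},{"tx":-0.05,"ty":0.004,"tz":0,"rx":0,"ry":0,"rz":0},{"tx":-0.05,"ty":0.004,"tz":0,"rx":0,"ry":0,"rz":0},{"tx":-0.04,"ty":0.004,"tz":0,"rx":0,"ry":0,"rz":0},{"tx":-0.03,"ty":0.003,"tz":0,"rx":0,"ry":0,"rz":0},{"tx":-0.015,"ty":0.001,"tz":0,"rx":0,"ry":0,"rz":0},{"tx":0,"ty":0,"tz":0,"rx":0,"ry":0,"rz":0},{"tx":0,"ty":0,"tz":0,"rx":0,"ry":0,"rz":0}]'
python3 - <<'E'
from h import *
c=env.read_camera("wrist");cv2.imwrite(f"pics/l_wrist.png",c["pixels"][:,:,::-1])
E
```

```text
time_s: 23.1
tool_pos: [0.4899, -0.2693, 0.2033]
tool_rot: [-180.0, -0.1, 82.9]
force: [-0.0, 0.1, -0.4]
grip_width: 0.0869
```

View pics/l_wrist.png

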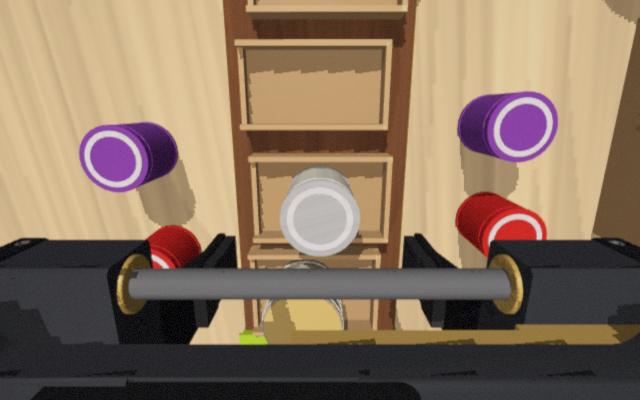

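```bash
python3 - <<'E'
from h import *
w=env.read_camera("wrist");print(ray(w,(320,217),.115),env.get_obs()["tool_pos"])
E
python3 -m creep '[{"tx":0,"ty":0.001,"tz":0.02,"rx":0,"ry":0,"rz":0},{"tx":0,"ty":0,"tz":0.03,"rx":0,"ry":0,"rz":0},{"tx":0,"ty":0,"tz":0.03,"rx":0,"ry":0,"rz":0},{"tx":0,"ty":0,"tz":0.014,"rx":0,"ry":0,"rz":0},{"tx":0,"ty":0,"tz":0.006,"rx":0,"ry":0,"rz":0},{"tx":0,"ty":0,"tz":0,"rx":0,"ry":0,"rz":0},{"tx":0,"ty":0,"tz":0,"rx":0,"ry":0,"rz":0}]'
```

```text
[ 0.49189453 -0.27080625  0.115     ] [ 0.49004078 -0.26943698  0.20362142]
time_s: 24.08
tool_pos: [0.4913, -0.2716, 0.1046]
tool_rot: [179.9, 0.1, 82.8]
force: [0.0, 0.6, -0.2]
grip_width: 0.087
```

```bash
python3 -m creep '[{"tx":0,"ty":0,"tz":0,"rx":0,"ry":0,"rz":0},{"tx":0,"ty":0,"tz":0,"rx":0,"ry":0,"rz":0},{"tx":0,"ty":0,"tz":0,"rx":0,"ry":0,"rz":0},{"tx":0,"ty":0,"tz":0,"rx":0,"ry":0,"rz":0},{"tx":0,"ty":0,"tz":0,"rx":0,"ry":0,"rz":0},{"tx":0,"ty":0,"tz":0,"rx":0,"ry":0,"rz":0}]' 0 25
```

```text
time_s: 24.82
tool_pos: [0.4905, -0.2713, 0.1036]
tool_rot: [-180.0, 0.0, 82.8]
force: [-1.2, 0.2, 1.9]
grip_width: 0.0543
```

```bash
python3 -m creep '[{"tx":0,"ty":0,"tz":-0.01,"rx":0,"ry":0,"rz":0},{"tx":0,"ty":0,"tz":-0.02,"rx":0,"ry":0,"rz":0},{"tx":0,"ty":0,"tz":-0.02,"rx":0,"ry":0,"rz":0},{"tx":0.01,"ty":-0.001,"tz":-0.01,"rx":0,"ry":0,"rz":0},{"tx":0.025,"ty":-0.003,"tz":0,"rx":0,"ry":0,"rz":0},{"tx":0.04,"ty":-0.004,"tz":0,"rx":0,"ry":0,"rz":0},{"tx":0.04,"ty":-0.004,"tz":0,"rx":0,"ry":0,"rz":0},{"tx":0.04,"ty":-0.004,"tz":0,"rx":0,"ry":0,"rz":0},{"tx":0.04,"ty":-0.004,"tz":0,"rx":0,"ry":0,"rz":0},{"tx":0.04,"ty":-0.004,"tz":0,"rx":0,"ry":0,"rz":0},{"tx":0.04,"ty":-0.004,"tz":0,"rx":0,"ry":0,"rz":0},{"tx":0.04,"ty":-0.004,"tz":0,"rx":0,"ry":0,"rz":0},{"tx":0.04,"ty":-0.004,"tz":0,"rx":0,"ry":0,"rz":0},{"tx":0.04,"ty":-0.004,"tz":0,"rx":0,"ry":0,"rz":0},{"tx":0.035,"ty":-0.004,"tz":0,"rx":0,"ry":0,"rz":0},{"tx":0.02,"ty":-0.002,"tz":0,"rx":0,"ry":0,"rz":0},{"tx":0.009,"ty":-0.001,"tz":0,"rx":0,"ry":0,"rz":0},{"tx":0,"ty":0,"tz":0,"rx":0,"ry":0,"rz":0},{"tx":0,"ty":0,"tz":0,"rx":0,"ry":0,"rz":0}]'
python3 - <<'E'
from h import *
c=env.read_camera("wrist");cv2.imwrite(f"pics/m_wrist.png",c["pixels"][:,:,::-1])
E
```

```text
time_s: 27.2
tool_pos: [0.5013, 0.1889, 0.1632]
tool_rot: [-180.0, 0.1, 82.7]
force: [-0.6, -0.5, -1.6]
grip_width: 0.0544
```

View pics/m_wrist.png

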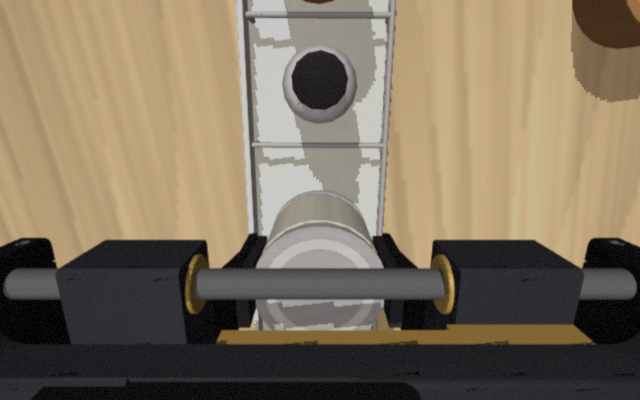

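```bash
python3 -m creep '[{"tx":0,"ty":0,"tz":0.01,"rx":0,"ry":0,"rz":0},{"tx":0,"ty":0,"tz":0.02,"rx":0,"ry":0,"rz":0},{"tx":0,"ty":0,"tz":0.02,"rx":0,"ry":0,"rz":0},{"tx":0,"ty":0,"tz":0.014,"rx":0,"ry":0,"rz":0},{"tx":0,"ty":0,"tz":0.006,"rx":0,"ry":0,"rz":0},{"tx":0,"ty":0,"tz":0.002,"rx":0,"ry":0,"rz":0},{"tx":0,"ty":0,"tz":0.002,"rx":0,"ry":0,"rz":0},{"tx":0,"ty":0,"tz":0.001,"rx":0,"ry":0,"rz":0},{"tx":0,"ty":0,"tz":0,"rx":0,"ry":0,"rz":0},{"tx":0,"ty":0,"tz":0,"rx":0,"ry":0,"rz":0}]'
python3 -m creep '[{"tx":0,"ty":0,"tz":0.001,"rx":0,"ry":0,"rz":0},{"tx":0,"ty":0,"tz":0,"rx":0,"ry":0,"rz":0},{"tx":0,"ty":0,"tz":0,"rx":0,"ry":0,"rz":0}]'
python3 -m creep '[{"tx":0,"ty":0,"tz":0.001,"rx":0,"ry":0,"rz":0},{"tx":0,"ty":0,"tz":0,"rx":0,"ry":0,"rz":0}]'
```

```text
time_s: 28.5
tool_pos: [0.5016, 0.1899, 0.0887]
tool_rot: [180.0, 0.0, 82.8]
force: [-0.3, 0.5, -1.1]
grip_width: 0.0545
time_s: 28.88
tool_pos: [0.5014, 0.19, 0.0875]
tool_rot: [-180.0, 0.0, 82.8]
force: [-0.5, 0.6, -0.7]
grip_width: 0.0545
time_s: 29.12
tool_pos: [0.5015, 0.19, 0.0866]
tool_rot: [180.0, 0.0, 82.8]
force: [-1.2, 0.7, -0.5]
grip_width: 0.0544
```

```bash
python3 -m creep '[{"tx":0,"ty":0,"tz":0.001,"rx":0,"ry":0,"rz":0},{"tx":0,"ty":0,"tz":0,"rx":0,"ry":0,"rz":0}]'
```

```text
time_s: 29.38
tool_pos: [0.5015, 0.19, 0.0866]
tool_rot: [180.0, 0.0, 82.8]
force: [-3.0, -2.2, 7.1]
grip_width: 0.0543
```

```bash
python3 -m creep '[{"tx":0,"ty":0,"tz":0,"rx":0,"ry":0,"rz":0},{"tx":0,"ty":0,"tz":0,"rx":0,"ry":0,"rz":0},{"tx":0,"ty":0,"tz":0,"rx":0,"ry":0,"rz":0},{"tx":0,"ty":0,"tz":0,"rx":0,"ry":0,"rz":0},{"tx":0,"ty":0,"tz":-0.005,"rx":0,"ry":0,"rz":0},{"tx":0,"ty":0,"tz":-0.02,"rx":0,"ry":0,"rz":0},{"tx":0,"ty":0,"tz":-0.04,"rx":0,"ry":0,"rz":0},{"tx":0,"ty":0,"tz":-0.04,"rx":0,"ry":0,"rz":0},{"tx":0,"ty":0,"tz":-0.01,"rx":0,"ry":0,"rz":0},{"tx":0,"ty":0,"tz":0,"rx":0,"ry":0,"rz":0}]' 0.087 30
python3 - <<'E'
from h import *
c=env.read_camera("wrist");cv2.imwrite(f"pics/n_wrist.png",c["pixels"][:,:,::-1])
E
```

```text
time_s: 30.62
tool_pos: [0.5018, 0.19, 0.2015]
tool_rot: [179.9, 0.0, 82.8]
force: [-0.8, 0.5, -0.1]
grip_width: 0.0872
```

View pics/n_wrist.png

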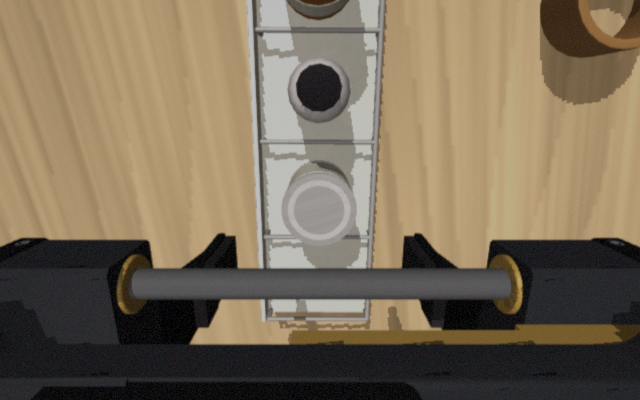

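```bash
python3 -m creep '[{"tx":-0.02,"ty":0.002,"tz":0,"rx":0,"ry":0,"rz":0},{"tx":-0.04,"ty":0.003,"tz":0,"rx":0,"ry":0,"rz":0},{"tx":-0.05,"ty":0.003,"tz":0,"rx":0,"ry":0,"rz":0},{"tx":-0.05,"ty":0.003,"tz":0,"rx":0,"ry":0,"rz":0},{"tx":-0.05,"ty":0.003,"tz":0,"rx":0,"ry":0,"rz":0},{"tx":-0.05,"ty":0.003,"tz":0,"rx":0,"ry":0,"rz":0},{"tx":-0.05,"ty":0.003,"tz":0,"rx":0,"ry":0,"rz":0},{"tx":-0.05,"ty":0.003,"tz":0,"rx":0,"ry":0,"rz":0},{"tx":-0.05,"ty":0.003,"tz":0,"rx":0,"ry":0,"rz":0},{"tx":-0.05,"ty":0.003,"tz":0,"rx":0,"ry":0,"rz":0},{"tx":-0.045,"ty":0.003,"tz":0,"rx":0,"ry":0,"rz":0},{"tx":-0.03,"ty":0.002,"tz":0,"rx":0,"ry":0,"rz":0},{"tx":-0.015,"ty":0,"tz":0,"rx":0,"ry":0,"rz":0},{"tx":0,"ty":0,"tz":0,"rx":0,"ry":0,"rz":0},{"tx":0,"ty":0,"tz":0,"rx":0,"ry":0,"rz":0}]'
python3 - <<'E'
from h import *
c=env.read_camera("wrist");cv2.imwrite(f"pics/o_wrist.png",c["pixels"][:,:,::-1])
E
```

```text
time_s: 32.55
tool_pos: [0.4669, -0.358, 0.2003]
tool_rot: [-180.0, -0.1, 82.9]
force: [0.1, 0.5, -0.2]
grip_width: 0.0869
```

View pics/o_wrist.png

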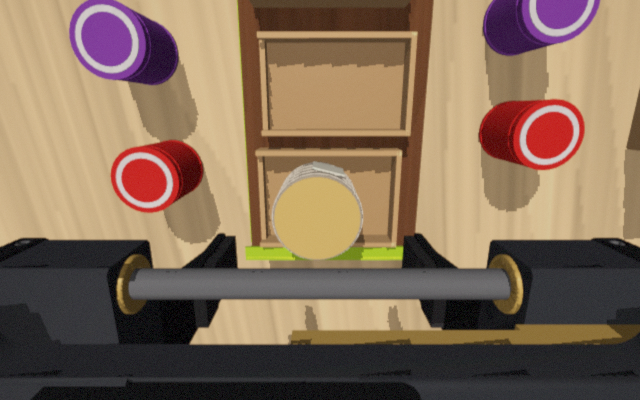

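```bash
python3 -m creep '[{"tx":0,"ty":0,"tz":0.02,"rx":0,"ry":0,"rz":0},{"tx":0,"ty":0,"tz":0.03,"rx":0,"ry":0,"rz":0},{"tx":0,"ty":0,"tz":0.028,"rx":0,"ry":0,"rz":0},{"tx":0,"ty":0,"tz":0.013,"rx":0,"ry":0,"rz":0},{"tx":0,"ty":0,"tz":0.006,"rx":0,"ry":0,"rz":0},{"tx":0,"ty":0,"tz":0,"rx":0,"ry":0,"rz":0},{"tx":0,"ty":0,"tz":0,"rx":0,"ry":0,"rz":0}]'
```

```text
time_s: 33.48
tool_pos: [0.467, -0.3603, 0.1046]
tool_rot: [179.9, 0.1, 82.8]
force: [-0.6, -0.0, 0.2]
grip_width: 0.0872
```

```bash
python3 -m creep '[{"tx":0,"ty":0,"tz":0,"rx":0,"ry":0,"rz":0},{"tx":0,"ty":0,"tz":0,"rx":0,"ry":0,"rz":0},{"tx":0,"ty":0,"tz":0,"rx":0,"ry":0,"rz":0},{"tx":0,"ty":0,"tz":0,"rx":0,"ry":0,"rz":0},{"tx":0,"ty":0,"tz":0,"rx":0,"ry":0,"rz":0},{"tx":0,"ty":0,"tz":0,"rx":0,"ry":0,"rz":0}]' 0 25
```

```text
time_s: 34.22
tool_pos: [0.466, -0.3601, 0.1037]
tool_rot: [-180.0, 0.0, 82.8]
force: [-2.5, 0.5, 4.4]
grip_width: 0.0634
```

```bash
python3 -m creep '[{"tx":0,"ty":0,"tz":-0.01,"rx":0,"ry":0,"rz":0},{"tx":0,"ty":0,"tz":-0.02,"rx":0,"ry":0,"rz":0},{"tx":0,"ty":0,"tz":-0.02,"rx":0,"ry":0,"rz":0},{"tx":0.01,"ty":-0.001,"tz":-0.01,"rx":0,"ry":0,"rz":0},{"tx":0.025,"ty":-0.002,"tz":0,"rx":0,"ry":0,"rz":0},{"tx":0.04,"ty":-0.003,"tz":0,"rx":0,"ry":0,"rz":0},{"tx":0.04,"ty":-0.003,"tz":0,"rx":0,"ry":0,"rz":0},{"tx":0.04,"ty":-0.003,"tz":0,"rx":0,"ry":0,"rz":0},{"tx":0.04,"ty":-0.003,"tz":0,"rx":0,"ry":0,"rz":0},{"tx":0.04,"ty":-0.003,"tz":0,"rx":0,"ry":0,"rz":0},{"tx":0.04,"ty":-0.003,"tz":0,"rx":0,"ry":0,"rz":0},{"tx":0.04,"ty":-0.003,"tz":0,"rx":0,"ry":0,"rz":0},{"tx":0.04,"ty":-0.003,"tz":0,"rx":0,"ry":0,"rz":0},{"tx":0.04,"ty":-0.003,"tz":0,"rx":0,"ry":0,"rz":0},{"tx":0.037,"ty":-0.003,"tz":0,"rx":0,"ry":0,"rz":0},{"tx":0.022,"ty":-0.001,"tz":0,"rx":0,"ry":0,"rz":0},{"tx":0.01,"ty":0,"tz":0,"rx":0,"ry":0,"rz":0},{"tx":0,"ty":0,"tz":0,"rx":0,"ry":0,"rz":0},{"tx":0,"ty":0,"tz":0,"rx":0,"ry":0,"rz":0}]'
python3 - <<'E'
from h import *
c=env.read_camera("wrist");cv2.imwrite(f"pics/p_wrist.png",c["pixels"][:,:,::-1])
E
```

```text
time_s: 36.6
tool_pos: [0.4904, 0.1035, 0.1632]
tool_rot: [-180.0, 0.1, 82.7]
force: [0.1, -0.2, -1.6]
grip_width: 0.0638
```

View pics/p_wrist.png

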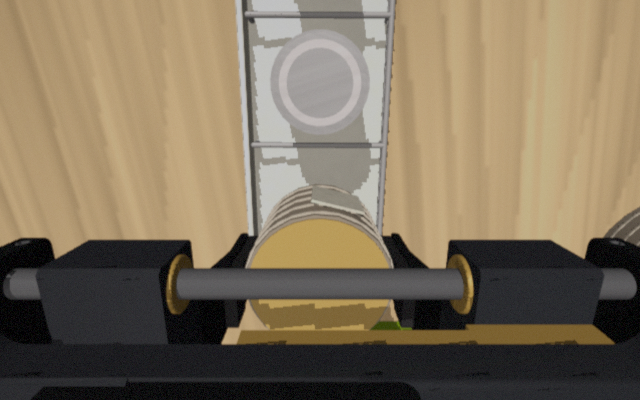

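```bash
python3 -m creep '[{"tx":0,"ty":0,"tz":0.01,"rx":0,"ry":0,"rz":0},{"tx":0,"ty":0,"tz":0.02,"rx":0,"ry":0,"rz":0},{"tx":0,"ty":0,"tz":0.02,"rx":0,"ry":0,"rz":0},{"tx":0,"ty":0,"tz":0.014,"rx":0,"ry":0,"rz":0},{"tx":0,"ty":0,"tz":0.006,"rx":0,"ry":0,"rz":0},{"tx":0,"ty":0,"tz":0.002,"rx":0,"ry":0,"rz":0},{"tx":0,"ty":0,"tz":0.002,"rx":0,"ry":0,"rz":0},{"tx":0,"ty":0,"tz":0.001,"rx":0,"ry":0,"rz":0},{"tx":0,"ty":0,"tz":0,"rx":0,"ry":0,"rz":0},{"tx":0,"ty":0,"tz":0,"rx":0,"ry":0,"rz":0}]'
python3 -m creep '[{"tx":0,"ty":0,"tz":0.001,"rx":0,"ry":0,"rz":0},{"tx":0,"ty":0,"tz":0,"rx":0,"ry":0,"rz":0},{"tx":0,"ty":0,"tz":0,"rx":0,"ry":0,"rz":0}]'
python3 -m creep '[{"tx":0,"ty":0,"tz":0.001,"rx":0,"ry":0,"rz":0},{"tx":0,"ty":0,"tz":0,"rx":0,"ry":0,"rz":0}]'
```

```text
time_s: 37.9
tool_pos: [0.4908, 0.1046, 0.0887]
tool_rot: [180.0, 0.0, 82.8]
force: [0.9, -0.9, -1.2]
grip_width: 0.0635
time_s: 38.28
tool_pos: [0.4906, 0.1046, 0.0875]
tool_rot: [-180.0, 0.0, 82.8]
force: [0.1, 0.2, -2.7]
grip_width: 0.0637
time_s: 38.52
tool_pos: [0.4908, 0.1046, 0.0867]
tool_rot: [180.0, 0.0, 82.8]
force: [-1.2, -0.7, 0.7]
grip_width: 0.0633
```

```bash
python3 -m creep '[{"tx":0,"ty":0,"tz":0.001,"rx":0,"ry":0,"rz":0},{"tx":0,"ty":0,"tz":0,"rx":0,"ry":0,"rz":0}]'
```

```text
time_s: 38.78
tool_pos: [0.4908, 0.1047, 0.0867]
tool_rot: [-180.0, 0.1, 82.8]
force: [-4.3, -0.6, 9.8]
grip_width: 0.0634
```

Contact; release, rise and back off to clear the view.

```bash
python3 -m creep '[{"tx":0,"ty":0,"tz":0,"rx":0,"ry":0,"rz":0},{"tx":0,"ty":0,"tz":0,"rx":0,"ry":0,"rz":0},{"tx":0,"ty":0,"tz":0,"rx":0,"ry":0,"rz":0},{"tx":0,"ty":0,"tz":0,"rx":0,"ry":0,"rz":0},{"tx":0,"ty":0,"tz":-0.005,"rx":0,"ry":0,"rz":0},{"tx":0,"ty":0,"tz":-0.02,"rx":0,"ry":0,"rz":0},{"tx":0,"ty":0,"tz":-0.04,"rx":0,"ry":0,"rz":0},{"tx":0,"ty":0,"tz":-0.04,"rx":0,"ry":0,"rz":0},{"tx":-0.02,"ty":0,"tz":-0.02,"rx":0,"ry":0,"rz":0},{"tx":-0.04,"ty":0,"tz":-0.01,"rx":0,"ry":0,"rz":0},{"tx":-0.04,"ty":0,"tz":0,"rx":0,"ry":0,"rz":0},{"tx":-0.04,"ty":0,"tz":0,"rx":0,"ry":0,"rz":0},{"tx":-0.04,"ty":0,"tz":0,"rx":0,"ry":0,"rz":0},{"tx":-0.04,"ty":0,"tz":0,"rx":0,"ry":0,"rz":0},{"tx":-0.02,"ty":0,"tz":0,"rx":0,"ry":0,"rz":0},{"tx":0,"ty":0,"tz":0,"rx":0,"ry":0,"rz":0},{"tx":0,"ty":0,"tz":0,"rx":0,"ry":0,"rz":0}]' 0.087 30
python3 - <<'E'
from h import *
for n in ["scene","top"]:
    c=env.read_camera(n);cv2.imwrite(f"pics/q_{n}.png",c["pixels"][:,:,::-1])
i=cv2.imread("pics/q_scene.png");cv2.imwrite("pics/q_sc.png",cv2.resize(i[150:360,250:470],None,fx=2.7,fy=2.7))
i=cv2.imread("pics/q_top.png");cv2.imwrite("pics/q_tp.png",cv2.resize(i[155:230,155:325],None,fx=4.4,fy=4.4,interpolation=cv2.INTER_CUBIC))
E
```

```text
time_s: 40.9
tool_pos: [0.4612, -0.1315, 0.2209]
tool_rot: [180.0, -0.0, 83.0]
force: [-0.2, 0.0, -0.2]
grip_width: 0.0873
```

View pics/q_sc.png

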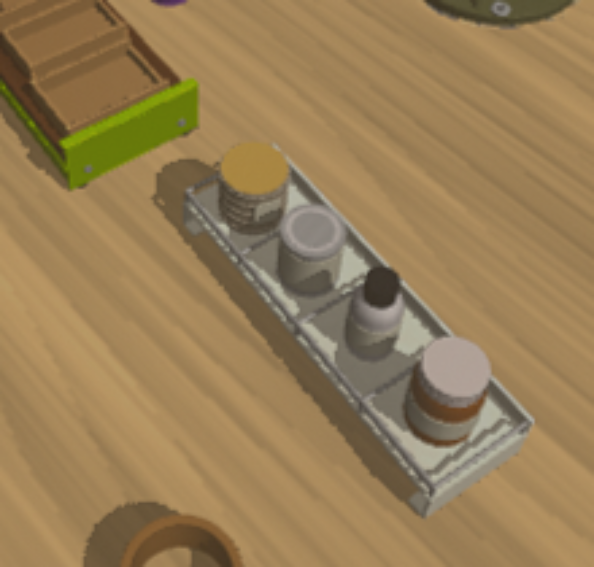

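View pics/q_tp.png

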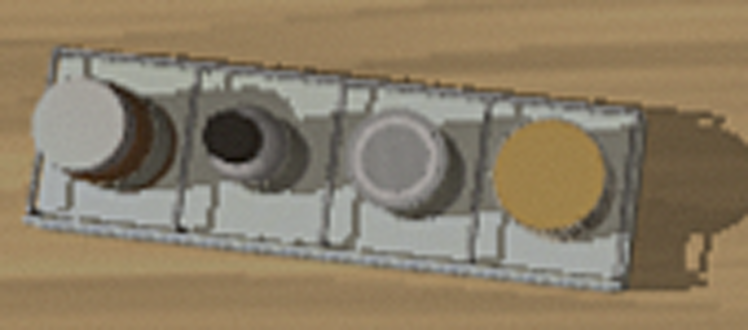

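```bash
python3 - <<'E'
from h import *
c=env.read_camera("top")
s=lambda p:((p[0]+.5)/4.4-.5+155,(p[1]+.5)/4.4-.5+155)
yaw=np.radians(-7.43);R=np.array([[np.cos(yaw),-np.sin(yaw)],[np.sin(yaw),np.cos(yaw)]]);m=np.array([.5059,.2316])
for n,p,h in[("jar",(79,124),.082),("bottle",(232,136),.092),("tin",(399,156),.062),("rounds",(550,176),.060)]:
    print(n,(R.T@(ray(c,s(p),.036+h)[:2]-m)).round(4))
print(env.get_obs()["time_s"]); env.sign_off()
E
```

```text
jar [-0.0007  0.127 ]
bottle [0.0005 0.0393]
tin [ 0.0029 -0.0452]
rounds [ 0.001  -0.1296]
41.05
the job is handed in; nothing more can be done
```

I moved all four products from the stock shelf to the display rack and handed the job in at about 41 s of the 102 s allowed. From left to right they stand jar, bottle, tin, rounds, the same order as on the shelf.

- **Placing:** I gripped each product along the shelf's depth and lowered it in 1 mm steps until I felt the bay floor. I pressed with about 5–10 N before letting go. Nothing was dropped.
- **Last check:** I took one last measurement from the top camera. It put the centres within about 4 mm of the bay middles, in both x and y; the limit is 15 mm. The last scene picture shows all four standing upright, with the arm clear of the rack.
- **Disagreement:** The wrist and top cameras differed by 1–3 mm, about the size of the stated calibration error, so I aimed between them.
- **Failed checks:** No check on the products failed. My very first move command was refused because I had left out some of its values, and nothing moved.

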